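# Tap the brass holder block down onto its parallels

## Robot

A 6-joint arm with a two-finger parallel gripper is mounted at the origin on the work surface; the furniture and walls round the work are solid. World frame = base frame: x ahead of the robot, y to its left, z up, the work surface at z = 0. Lengths are in mm, angles in degrees, forces in N, time in s.
With the tool pointing down it reaches from about 350 to 850 mm from the base axis. Payload 8.1 kg.
Tool frame: the origin (TCP) lies midway between the tips of the shut fingers; the grasp point (between the pads) lies grip_depth behind it (grip_depth is the distance from the TCP to the grasp point, in mm); z points along the fingers, y is the line along which they close (so a half turn about z gives the same grasp; the last joint's range is limited). The gripper opens to 85 mm and grips with 20 to 120 N. Pads are 22 mm wide; open, the fingers measure 114 mm over their backs; the gripper's body (76 mm by 85 mm) begins 54 mm behind the grasp point. The pads swing forward as they close: fully open they stand 13 mm farther back than shut.
Start: joints at [67.185, 7.471, 85.268, -0, 87.261, -4.893], TCP at [184.613, 570.897, 201.892] pointing down, gripper open.
Joint ranges: [-169.43, 169.43], [-51.17, 129.36], [1.28, 143.12], [-76.62, 256.62], [0, 156.53], [-152.29, 152.29]. Speed limits (degrees/s): [136.94, 136.94, 159.86, 180, 180, 180].

## Interface

Orientations are given as [roll, pitch, yaw] about the fixed x, y, z axes, in that order (R = Rz(yaw) Ry(pitch) Rx(roll)).
In Python, from bench import sense, snapshot, hand_in, grip_depth gives the robot as it stands. The module is installed in compiled form; this text tells all that it offers.
- The arm moves only by the tool apply_moves, never from a script. Its argument "series" is text: rows parted by semicolons, each of 5 numbers parted by spaces: the shift along the tool's x, y, z each as a share of 0.3 m, from -1 to 1, then the turn about the tool's z as a share of 2 rad, from -1 to 1, then the gripper's target within -1 to 1 (shut at 1, half-way at 0, fully open at -1). In form: tx ty tz twist gripper; .... A call has 1 to 5 rows; each row shifts and turns the commanded pose from where the row before left it, along the tool's axes as they then stand; what a row does not reach is not made up. A row lasts 1/12 s, in which the tool goes at most 41.7 mm and 7.16 degrees, less where a joint would pass 70% of its speed; a pose out of reach is approached as far as the arm can. A call with a number of a shift or a turn outside -1 to 1 is refused whole. A call with a gripper value outside its range is refused whole. The fingers move at their own pace and stop on an object; "squeeze" is the grip in N (left out, the last holds). Time passes only in rows, so rows that do not move let the fingers close. It gives the time, the measured TCP pose, the force, the opening and the grip force at its end, in the units of the state.
- sense(): the state, without advancing time (a new reading comes with each control period).
- snapshot(name): name is "side" or "top"; returns a dict with "frame" (480x640x3 uint8, blue, green, red), "depth" (480x640 float32, mm along the optical axis (not along the pixel's ray), 0 where there is no reading), "intrinsics" (3x3 intrinsics, pixels), "extrinsics" (4x4, takes a point from camera to world coordinates). Camera axes: x right, y down, z forward; pixel columns grow to the right and rows downward; lengths in mm; the calibration is good to about 2 mm. A picture is of the moment at which its call begins.
- hand_in(): hands the job in; it is judged then, once.
The state is a dict: "time": time; "joint_pos": joint angles; "qd": joint speeds; "joint_efforts": joint torques, N m; "tool_pos": TCP position; "tcp_rot": TCP orientation; "ft_force": force on the tool from outside, world axes, zero at the start; "wrist_torque": the same for the moment, N m; "finger_gap": finger opening in mm; "grip_force": force on a finger pad.
Only numpy, scipy, OpenCV 4.12 (cv2) and the standard library are available. Lean on these libraries where they do the work, as an engineer would, in place of code of your own. Each camera call takes 0.05 s, during which the arm holds its last target. There are 200 camera calls.

## Task

The brass block clamped in the little blue vise has ridden up off the two steel parallels beneath it, so they can still slide. Take the white nylon tapper by its grip and, with its foot, tap or press the block straight down until it sits firmly on the parallels; touch the block with neither the gripper nor the dark steel tapper, which would mark it. Then stand the nylon tapper upright on the cork mat again, let go, and leave the steel tapper standing where it is.

Things in the scene. Friction and masses are not known exactly. Their poses are not given: they have to be found in the camera images.
- nylon_tapper_center (a point): white nylon tapper (round hand punch 100 mm tall, upright; striking head 36 mm diameter over the lowest 26 mm, above it a grip 25 mm in diameter from 32 to 92 mm above the foot; about 0.12 kg). Point: on its axis, 50 mm above the foot; z points up the axis. Stands beside the steel one, 110 mm apart; they may be either way round.
- steel_tapper_center (a point): dark steel tapper (round hand punch 100 mm tall, upright; striking head 36 mm diameter over the lowest 26 mm, above it a grip 25 mm in diameter from 32 to 92 mm above the foot; about 0.25 kg). Point: on its axis, 50 mm above the foot; z points up the axis. Same shape as the nylon one; not to be used.
- block_top (a point): centre of the top of the brass block, 28 x 44 (y, along the jaws) x 26 mm, in a fixed blue vise (foot 110 x 70 mm, jaw tops 52 mm above the table, screw bar reaching 75 mm towards -x of the block). It slides only straight down, under about 7 N, stays where left, and stops dead on the parallels: top then 60 mm above the table. Starts 6 to 12 mm higher. A stand 165 mm tall is nearby.
- tool_mat: cork tool mat lying on the table, 100 (x) x 200 (y) x 3 (z) mm, fixed; origin at the centre of its underside, so its top is 3 mm above it. The two tappers stand on its middle line, 55 mm to either side of its centre along its y.
There are look-alikes about, which are no part of the job. Leave any purple look-alike of the part that bears nylon_tapper_center alone.

How it is judged (in metres and radians):
At the end, for the whole second after the job is handed in: The brass block is down on its parallels (top within 2 mm of its seated height of 60 mm above the table); the nylon tapper stands upright (within 10 degrees) and at rest with its axis on the cork mat; the steel tapper still stands within 20 mm of where it was (height (world z) of block_top below 0.062 m and angle between each of nylon_tapper_center, steel_tapper_center's own z axis and vertical below 0.17 rad and height (world z) of nylon_tapper_center below 0.058 m and x of nylon_tapper_center in the frame of tool_mat between -0.045 and 0.045 m and y of nylon_tapper_center in the frame of tool_mat between -0.095 and 0.095 m and linear speed of nylon_tapper below 0.02 m/s and distance of steel_tapper_center from where it was at the start of the episode below 0.02 m); the robot touches nothing.
It fails at once if the gripper or arm touches the brass block (contact force between any of the fingers, the arm and block above 1 N).
It fails at once if the steel tapper touches the brass block (contact force between steel_tapper and block above 0.5 N).
It fails at once if the steel tapper is knocked over or carried off (angle between steel_tapper_center's own z axis and vertical above 0.5 rad or distance of steel_tapper_center from where it was at the start of the episode above 0.06 m).
It also fails if it takes over 48 s, if anything falls off the work surface, if the arm or the gripper's body presses on something with over 40 N, if the wrist force passes 120 N, or if a joint passes its speed limit or range.

## Working session

There is one attempt and no reset: what is moved stays moved. The work goes in short steps, Python scripts to look and compute and a tool call to move; the robot and the scene stay as the last step left them, time stands still between calls to the robot, and variables do not carry over. Pictures are saved under pics/ and viewed, at most 10 in all, crops included, and the job is handed in when it is done.

Besides the shell and the picture viewer there is one more tool, called after "Request:" by a JSON object that holds its "fn" and its "kwargs", one argument or row to a line. apply_moves: Moves the arm, as the interface text tells. Its arguments: {"type":"object","properties":{"series":{"type":"string"},"squeeze":{"type":"number"}},"required":["series"]}

```bash
mkdir -p pics; cat > h.py <<'E'
import numpy as np, cv2, pickle
from bench import sense, snapshot, hand_in, grip_depth
def take(n,tag):
    s=snapshot(n); pickle.dump(s,open(f'pics/{tag}.pkl','wb')); cv2.imwrite(f'pics/{tag}.png',s['frame']); return s
def load(tag): return pickle.load(open(f'pics/{tag}.pkl','rb'))
def cloud(s):
    d=s['depth']; K=np.array(s['intrinsics']); v,u=np.mgrid[:480,:640]
    p=np.stack([(u-K[0,2])/K[0,0]*d,(v-K[1,2])/K[1,1]*d,d,np.ones_like(d)],-1)@np.array(s['extrinsics']).T
    p[d==0]=np.nan; return p[...,:3]
E
python3 - <<'E'
from h import *
for n in('top','side'):
    s=take(n,n+'0'); print(n,np.round(s['extrinsics'],3).tolist(),np.round(s['intrinsics'],1).tolist())
print(sense(),grip_depth)
E
```

```text
top [[0.074, -0.973, 0.219, 306.225], [-0.997, -0.072, 0.018, -6.343], [-0.001, -0.22, -0.976, 890.696], [0.0, 0.0, 0.0, 1.0]] [[459.0, 0.0, 322.6], [0.0, 459.0, 233.6], [0.0, 0.0, 1.0]]
side [[0.953, -0.194, 0.231, 185.62], [-0.301, -0.562, 0.77, -927.806], [-0.02, -0.804, -0.595, 796.409], [0.0, 0.0, 0.0, 1.0]] [[584.2, 0.0, 328.2], [0.0, 584.2, 237.3], [0.0, 0.0, 1.0]]
{'time': 0.1, 'joint_pos': array([ 6.71853162e+01,  7.51178734e+00,  8.53231513e+01, -4.46272982e-04,
        8.72598331e+01, -4.89298913e+00]), 'qd': array([ 0.00851006, -0.04031104, -0.06548348, -0.04437949,  0.04818531,
       -0.02829544]), 'joint_efforts': array([ 1.42939956e-03, -5.70949030e+01, -5.01940799e+01, -5.78905815e-05,
        8.13331688e-03, -1.67788028e-05]), 'tool_pos': array([184.40358681, 570.3995923 , 200.93779214]), 'tcp_rot': array([-1.79905536e+02, -7.63944797e-03,  1.62078321e+02]), 'ft_force': array([-0.92700868, -1.17624602, -0.08941083]), 'wrist_torque': array([-0.036624  , -0.01750101, -0.01252993]), 'grip_force': 0.0, 'finger_gap': 85.64871671990495} 18.700000000000003
```

View pics/top0.png

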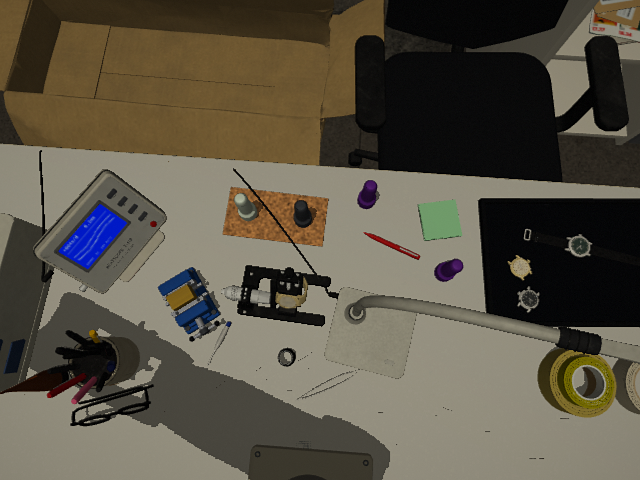

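View pics/side0.png

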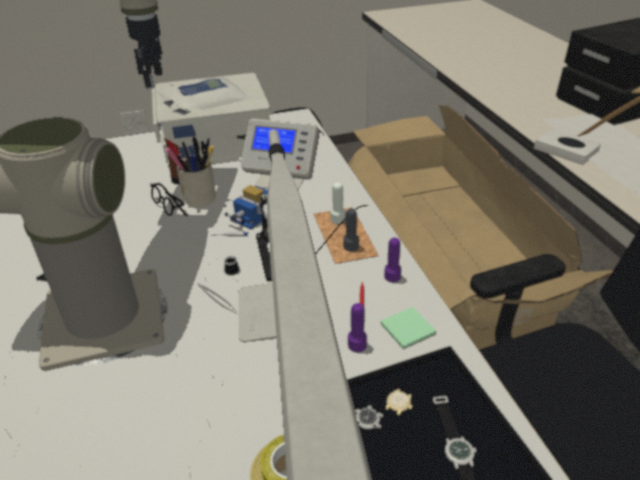

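Could be taken for the nylon tapper (top view): the white tapper at (245,207), the dark steel one at (302,213), and purple look-alikes at (368,193) and (449,269). I choose the white one on the cork mat. The block is the brass top at (181,297). A black rod crosses the mat from (235,170) to (335,295), so I need its height.

```bash
python3 - <<'E'
from h import *
s=load('top0'); P=cloud(s); f=s['frame']
c=cv2.resize(f[150:350,140:350],None,fx=3.8,fy=2.9*1.0,interpolation=cv2.INTER_CUBIC)
c=cv2.resize(f[155:345,150:350],None,fx=3.1,fy=3.1,interpolation=cv2.INTER_CUBIC); cv2.imwrite('pics/c1.png',c)
x0,y0=150,155
R=P[y0:345,x0:350]
h=R[...,2]; im=cv2.applyColorMap(np.uint8(np.clip(np.nan_to_num(h),0,200)/200*255),cv2.COLORMAP_JET)
cv2.imwrite('pics/c1h.png',cv2.resize(im,None,fx=3.1,fy=3.1,interpolation=cv2.INTER_NEAREST))
for n,(u,v) in dict(nyl=(241,200),steel=(302,206),block=(181,297)).items():
    w=P[v-12:v+13,u-12:u+13].reshape(-1,3); w=w[np.isfinite(w[:,2])]
    print(n,np.round(P[v,u],1)); 
    if n!='block':
        t=w[(w[:,2]>93)&(w[:,2]<112)]; print(len(t),t.mean(0).round(1),np.ptp(t,axis=0).round(1))
hsv=cv2.cvtColor(f,cv2.COLOR_BGR2HSV)
print('hsv',hsv[297,181],hsv[225,235])
m=(hsv[...,0]>14)&(hsv[...,0]<28)&(hsv[...,1]>110)&(P[...,2]>50)&(P[...,2]<85); m[:,:155]=0;m[:,215:]=0;m[:260]=0;m[330:]=0
b=P[m]; print('block',len(b),np.median(b,0).round(1),np.percentile(b,[3,97],axis=0).round(1),cv2.minAreaRect(b[:,:2].astype(np.float32)))
for u,v in [(235,171),(250,189),(262,204),(275,220),(290,238),(305,257),(320,276),(333,293)]: 
    w=P[v-3:v+4,u-3:u+4].reshape(-1,3); print((u,v),w[np.nanargmax(w[:,2])].round(0))
for u,v in [(230,188),(328,197),(323,245),(224,237)]: print('mat',P[v,u].round(1))
# tall stuff in workspace grid
for lo in(30,60,90,120,150,180,300):
    q=P[(P[...,2]>lo)&(P[...,0]>200)&(P[...,0]<650)&(P[...,1]>-80)&(P[...,1]<330)]; print(lo,len(q),q.min(0).round(),q.max(0).round())
E
```

```text
nyl [533.8 158.1 102.7]
139 [536.3 160.6 100.6] [22.9 22.4 12.2]
steel [530.1  48.2 104.8]
141 [531.   51.5 100.4] [23.2 23.8 11.4]
block [356.5 250.   73.6]
hsv [ 21 204 125] [ 15 168 144]
block 469 [356.4 251.1  71.5] [[337.2 231.2  54.9]
 [376.2 272.1  74.5]] ((356.8440246582031, 253.22430419921875), (28.536190032958984, 44.40990447998047), 37.031681060791016)
(235, 171) [614. 189.  13.]
(250, 189) [572. 151.  34.]
(262, 204) [550. 129.  37.]
(275, 220) [524. 107.  36.]
(290, 238) [490.  73.  29.]
(305, 257) [450.  43.  23.]
(320, 276) [421.  14.  17.]
(333, 293) [383. -19.  17.]
mat [585.5 203.5   5.3]
mat [583.2   4.5  -1.7]
mat [483.2   7.3  -0.5]
mat [484.7 204.5   0.7]
30 6259 [202. -80.  30.] [592. 330. 365.]
60 4158 [202. -80.  60.] [592. 330. 365.]
90 2783 [202. -80.  90.] [592. 330. 365.]
120 1164 [202. -80. 120.] [413. 330. 365.]
150 563 [202. -80. 150.] [413. 330. 365.]
180 432 [344. -80. 183.] [362. -49. 365.]
300 314 [344. -80. 300.] [361. -54. 365.]
```

View pics/c1.png

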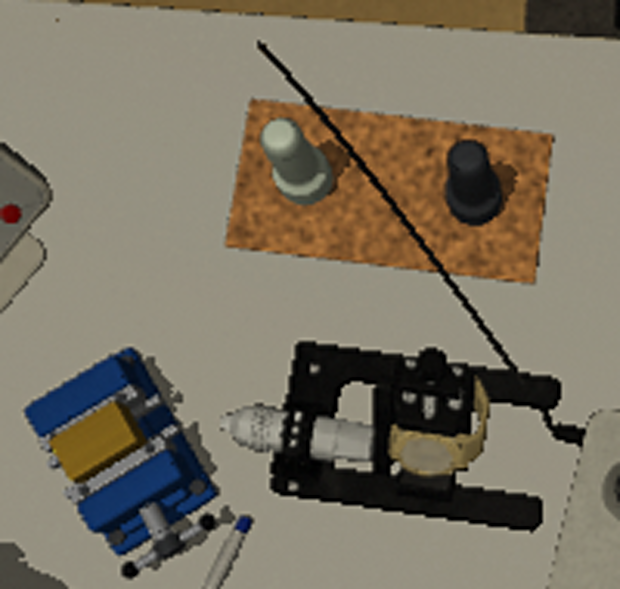

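View pics/c1h.png

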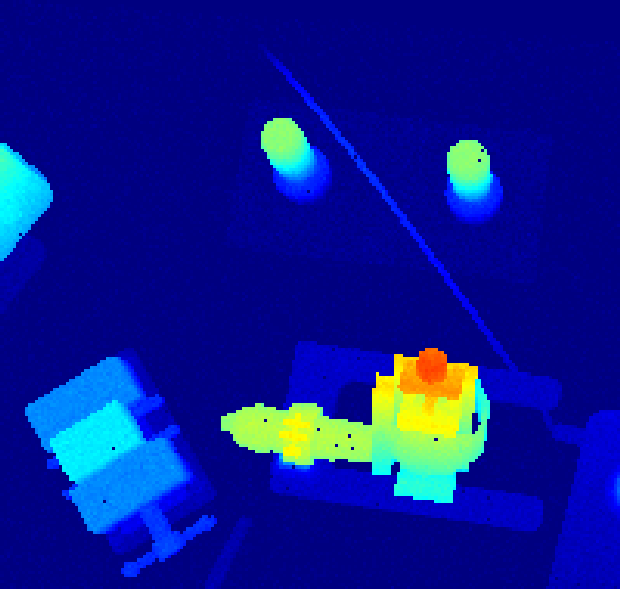

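The top crop shows the white tapper at crop (297,165), the dark one at (470,185) and brass in the blue vise at (97,440). The cable over the mat is at most about 37 mm high, and the stand at (430,420) is yellow to red in the height map. Next I refine the positions and check obstacle heights.

```bash
python3 - <<'E'
from h import *
from scipy.optimize import least_squares
s=load('top0'); P=cloud(s); f=s['frame']
hsv=cv2.cvtColor(f,cv2.COLOR_BGR2HSV)
A=P.reshape(-1,3); A=A[np.isfinite(A[:,2])]
for c in((536,160),(532,51)):
    d=np.hypot(A[:,0]-c[0],A[:,1]-c[1]); g=A[(d<20)&(A[:,2]>40)&(A[:,2]<90)]
    r=least_squares(lambda p:np.hypot(g[:,0]-p[0],g[:,1]-p[1])-12.5,c,loss='soft_l1'); 
    t=A[(d<20)&(A[:,2]>97)]; print(len(g),r.x.round(1),'top',t.mean(0).round(1),len(t))
m=(hsv[...,0]>14)&(hsv[...,0]<28)&(hsv[...,1]>110)&(P[...,2]>67)&(P[...,2]<80); m[:,:155]=0;m[:,215:]=0;m[:260]=0;m[330:]=0
b=P[m]; print('block',b.mean(0).round(1),cv2.minAreaRect(b[:,:2].astype(np.float32)))
t=A[(abs(A[:,0]-450)<25)&(abs(A[:,1]-230)<20)]; print('table',np.median(t,0))
for lo,hi in((30,100),(100,150),(150,180),(180,400)):
  for x in range(150,700,50):
    q=A[(A[:,2]>lo)&(A[:,2]<hi)&(A[:,0]>=x)&(A[:,0]<x+50)&(A[:,1]>-50)]
    if len(q): print((lo,hi),x,sorted(set((q[:,1]//25*25).astype(int).tolist())))
E
```

```text
114 [538.1 161.7] top [537.3 160.4 101.4] 120
86 [532.7  51.8] top [531.3  51.6 101.3] 121
block [356.8 252.8  71.8] ((356.88848876953125, 253.43125915527344), (28.010494232177734, 44.09748840332031), 36.083221435546875)
table [4.49808493e+02 2.29762461e+02 2.14882370e-01]
(30, 100) 150 [275, 300, 325, 350, 375, 400, 450, 475, 500, 525]
(30, 100) 200 [325, 350, 375, 400, 450, 475, 525]
(30, 100) 250 [25, 50, 200, 225, 325, 350, 375, 400, 525]
(30, 100) 300 [25, 50, 75, 175, 200, 225, 250, 275, 525]
(30, 100) 350 [-50, 25, 50, 75, 100, 125, 150, 175, 200, 225, 250, 275, 300, 350, 375, 400, 425, 450, 475, 525]
(30, 100) 400 [25, 225, 250, 325, 350, 375, 400, 500, 525]
(30, 100) 450 [75, 300, 325, 350, 375, 500, 525]
(30, 100) 500 [25, 50, 75, 100, 125, 150, 175, 300, 325, 350, 500, 525]
(30, 100) 550 [125, 150, 525, 550]
(30, 100) 600 [550, 575]
(100, 150) 150 [325, 350, 375, 400, 450, 475, 500]
(100, 150) 200 [300, 325, 350, 375, 400, 450]
(100, 150) 250 [325, 350, 375, 400, 525]
(100, 150) 300 [525]
(100, 150) 350 [25, 50, 75, 100, 125, 150, 400, 425, 450, 475, 500, 525]
(100, 150) 400 [25, 50, 75, 375, 400, 425, 450, 475, 500, 525]
(100, 150) 450 [325, 350, 375, 400, 425, 450, 475, 500, 525]
(100, 150) 500 [25, 50, 125, 150, 325, 350, 375, 400, 425]
(100, 150) 550 [350, 375, 400]
(150, 180) 150 [325, 350, 375, 400]
(150, 180) 200 [300, 325, 350, 375]
(150, 180) 250 [325, 350, 375]
(150, 180) 350 [-50, 25, 50, 500, 525]
(150, 180) 400 [25, 50, 425, 450, 500, 525]
(150, 180) 450 [400, 425, 500, 525]
(150, 180) 500 [375, 400]
(180, 400) 350 [-50]
```

Request:
{"fn": "apply_moves", "kwargs": {
  "series": "0 0 -0.12 0 -1; 0 0 -0.12 0 -1; 0 0 -0.12 0 -1",
  "squeeze": 50
}}

```text
time: 0.35
tool_pos: [184.2, 570.0, 309.7]
tcp_rot: [-179.8, -0.0, 162.1]
ft_force: [0.6, 0.3, 0.4]
finger_gap: 85.6
grip_force: 0.0
```

Request:
{"fn": "apply_moves", "kwargs": {
  "series": "-0.1 -0.06 0 0 -1; -0.1 -0.06 0 0 -1; -0.1 -0.06 0 0 -1; -0.1 -0.06 0 0 -1; -0.1 -0.06 0 0 -1"
}}

```text
time: 0.77
tool_pos: [300.2, 437.7, 309.5]
tcp_rot: [-180.0, -0.0, 162.1]
ft_force: [-0.5, -0.3, 0.9]
finger_gap: 85.4
grip_force: 0.0
```

Request:
{"fn": "apply_moves", "kwargs": {
  "series": "-0.1 -0.06 0 0 -1; -0.1 -0.06 0 0 -1; -0.1 -0.06 0 0 -1; -0.1 -0.06 0 0 -1; -0.1 -0.06 0 0 -1"
}}

```text
time: 1.18
tool_pos: [415.3, 305.7, 309.5]
tcp_rot: [-180.0, -0.0, 162.1]
ft_force: [0.5, 0.4, -0.4]
finger_gap: 85.2
grip_force: 0.0
```

Request:
{"fn": "apply_moves", "kwargs": {
  "series": "-0.1 -0.06 0 0 -1; -0.1 -0.06 0 0 -1; -0.1 -0.06 0 0 -1; -0.1 -0.06 0 0 -1; 0 0 0 0 -1"
}}

```text
time: 1.6
tool_pos: [509.5, 196.9, 308.7]
tcp_rot: [-179.9, 0.0, 161.8]
ft_force: [0.0, 0.6, -1.0]
finger_gap: 85.4
grip_force: 0.0
```

Request:
{"fn": "apply_moves", "kwargs": {
  "series": "-0.062 -0.043 0 0 -1; -0.062 -0.043 0 0 -1; 0 0 -0.0 0 -1; 0 0 0.13 0 -1; 0 0 0.13 0 -1"
}}

```text
time: 2.02
tool_pos: [536.0, 166.3, 233.8]
tcp_rot: [179.8, 0.3, 162.0]
ft_force: [0.0, -0.3, -0.4]
finger_gap: 85.6
grip_force: 0.0
```

Request:
{"fn": "apply_moves", "kwargs": {
  "series": "0 0 0.13 0 -1; 0 0 0.13 0 -1; 0 0 0 0 -1; 0 0 0 0 -1"
}}

```text
time: 2.35
tool_pos: [531.6, 165.9, 151.7]
tcp_rot: [-179.8, -0.3, 162.1]
ft_force: [0.5, -0.1, 1.0]
finger_gap: 85.4
grip_force: 0.0
```

```bash
python3 - <<'E'
from h import *
s=take('side','side1'); t=take('top','top1')
a=cv2.resize(s['frame'][90:290,250:450],(400,400)); b=cv2.resize(t['frame'][120:320,180:380],(400,400))
cv2.imwrite('pics/c2.png',np.hstack([a,b])); print(sense()['tool_pos'])
E
```

```text
[535.42985984 166.5468219  156.82217463]
```

View pics/c2.png

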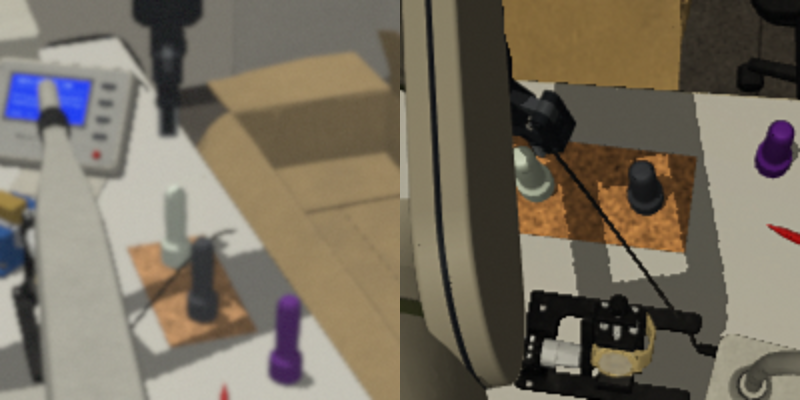

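The gripper (side crop (167,120)) hangs above the white tapper (175,225), with the steel one at (202,280). I correct about 5 mm in y and descend.

Request:
{"fn": "apply_moves", "kwargs": {
  "series": "-0.01 -0.016 0 0 -1; 0 0 0.05 0 -1; 0 0 0.05 0 -1; 0 0 0.05 0 -1; 0 0 0 0 -1"
}}

```text
time: 2.87
tool_pos: [535.5, 160.0, 108.6]
tcp_rot: [-180.0, -0.0, 162.1]
ft_force: [-0.8, 0.0, -1.1]
finger_gap: 85.5
grip_force: 0.0
```

Request:
{"fn": "apply_moves", "kwargs": {
  "series": "0 0 0.05 0 -1; 0 0 0.05 0 -1; 0 0 0.05 0 -1; 0 0 0.04 0 -1; 0 0 0 0 -1"
}}

```text
time: 3.28
tool_pos: [535.0, 160.1, 51.1]
tcp_rot: [-180.0, -0.1, 162.1]
ft_force: [0.0, 0.6, 0.1]
finger_gap: 85.2
grip_force: 0.0
```

Request:
{"fn": "apply_moves", "kwargs": {
  "series": "0 0 0 0 -1; 0 0 0 0 -1; 0 0 0 0 -1; 0 0 0 0 -1"
}}

```text
time: 3.62
tool_pos: [536.4, 160.6, 53.2]
tcp_rot: [179.9, 0.1, 162.1]
ft_force: [0.9, -0.3, 0.2]
finger_gap: 85.6
grip_force: 0.0
```

Good; close.

Request:
{"fn": "apply_moves", "kwargs": {
  "series": "0 0 0 0 1; 0 0 0 0 1; 0 0 0 0 1; 0 0 0 0 1; 0 0 0 0 1",
  "squeeze": 50
}}

```text
time: 4.03
tool_pos: [535.5, 160.4, 51.9]
tcp_rot: [180.0, -0.0, 162.1]
ft_force: [-0.4, 0.5, -0.8]
finger_gap: 25.8
grip_force: 0.1
```

Request:
{"fn": "apply_moves", "kwargs": {
  "series": "0 0 0 0 1; 0 0 0 0 1; 0 0 0 0 1; 0 0 0 0 1; 0 0 0 0 1"
}}

```text
time: 4.45
tool_pos: [535.7, 160.5, 52.1]
tcp_rot: [180.0, 0.0, 162.1]
ft_force: [-0.2, 1.0, 3.4]
finger_gap: 22.9
grip_force: 49.2
```

Request:
{"fn": "apply_moves", "kwargs": {
  "series": "0 0 -0.03 0 1; 0 0 -0.06 0 1; 0 0 -0.08 0 1; 0 0 -0.1 0 1; 0 0 -0.1 0 1"
}}

```text
time: 4.87
tool_pos: [534.4, 160.1, 163.5]
tcp_rot: [-179.9, -0.1, 162.1]
ft_force: [0.3, -0.6, -1.0]
finger_gap: 22.7
grip_force: 49.1
```

Request:
{"fn": "apply_moves", "kwargs": {
  "series": "0 0 -0.1 0 1; 0 0 -0.1 0 1; 0 0 -0.08 0 1; 0 0 0 0 1; 0 0 0 0 1"
}}

```text
time: 5.28
tool_pos: [536.4, 160.5, 249.1]
tcp_rot: [179.9, 0.2, 162.1]
ft_force: [-0.3, 0.2, -1.2]
finger_gap: 23.0
grip_force: 49.1
```

```bash
python3 - <<'E'
from h import *
s=take('side','side2'); t=take('top','top2')
a=cv2.resize(s['frame'][60:260,250:450],(400,400)); b=cv2.resize(t['frame'][120:320,180:380],(400,400))
cv2.imwrite('pics/c3.png',np.hstack([a,b])); q=sense(); print(q['tool_pos'],q['finger_gap'],q['grip_force'],q['ft_force'])
E
```

```text
[534.83200567 160.22252145 245.69340085] 23.25723546998895 49.11824785696808 [ 0.03052153 -0.12120113 -1.74139097]
```

View pics/c3.png

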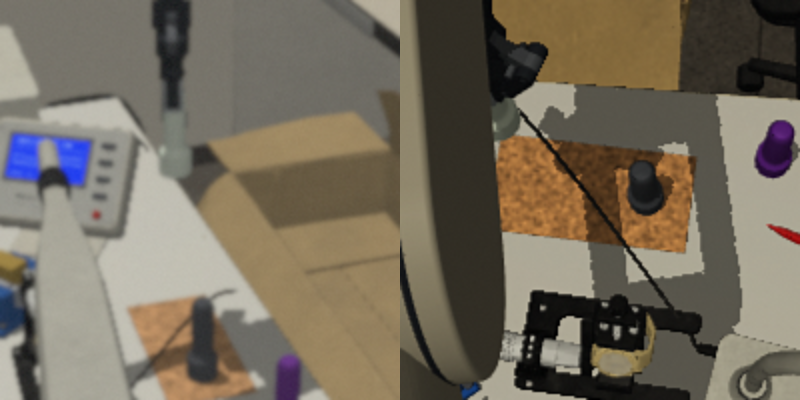

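The white tapper hangs upright from the fingers at side crop (175,150), and the steel one is untouched. Now over to the block.

Request:
{"fn": "apply_moves", "kwargs": {
  "series": "0.08 0.013 0 0 1; 0.1 0.017 0 0 1; 0.1 0.017 0 0 1; 0.1 0.017 0 0 1; 0.1 0.017 0 0 1"
}}

```text
time: 5.8
tool_pos: [403.6, 227.6, 244.5]
tcp_rot: [-179.8, -0.2, 162.0]
ft_force: [-0.4, 0.6, -1.5]
finger_gap: 23.3
grip_force: 49.2
```

Request:
{"fn": "apply_moves", "kwargs": {
  "series": "0.1 0.017 0 0 1; 0.08 0.013 0 0 1; 0 0 0 0 1; 0 0 0 0 1; 0 0 0 0 1"
}}

```text
time: 6.22
tool_pos: [357.0, 252.6, 245.6]
tcp_rot: [-179.9, -0.1, 162.1]
ft_force: [-0.2, 0.1, -0.3]
finger_gap: 22.8
grip_force: 49.2
```

Request:
{"fn": "apply_moves", "kwargs": {
  "series": "0 0 0 0 1; 0 0 0 0 1; 0 0 0 0 1; 0 0 0 0 1"
}}

```text
time: 6.55
tool_pos: [357.8, 252.6, 246.7]
tcp_rot: [-180.0, -0.0, 162.0]
ft_force: [-0.5, -0.2, -0.8]
finger_gap: 23.0
grip_force: 49.2
```

Request:
{"fn": "apply_moves", "kwargs": {
  "series": "0 0 0.08 0 1; 0 0 0.1 0 1; 0 0 0.1 0 1; 0 0 0.06 0 1; 0 0 0.03 0 1"
}}

```text
time: 6.97
tool_pos: [355.8, 251.9, 132.6]
tcp_rot: [-179.8, -0.2, 162.0]
ft_force: [0.2, 0.0, -1.7]
finger_gap: 22.8
grip_force: 49.2
```

Request:
{"fn": "apply_moves", "kwargs": {
  "series": "0 0 0 0 1; 0 0 0 0 1; 0 0 0 0 1"
}}

```text
time: 7.22
tool_pos: [358.5, 253.5, 137.7]
tcp_rot: [179.9, 0.1, 162.1]
ft_force: [0.6, 0.4, -0.6]
finger_gap: 23.3
grip_force: 49.2
```

```bash
python3 - <<'E'
from h import *
s=take('side','side3'); t=take('top','top3')
a=cv2.resize(s['frame'][120:270,180:330],(400,400)); b=cv2.resize(t['frame'][220:370,120:270],(400,400))
cv2.imwrite('pics/c4.png',np.hstack([a,b])); q=sense(); print(q['tool_pos'],q['ft_force'])
E
```

```text
[358.54532838 253.59481385 137.75083136] [-0.20754681 -0.38526996 -1.4630579 ]
```

View pics/c4.png

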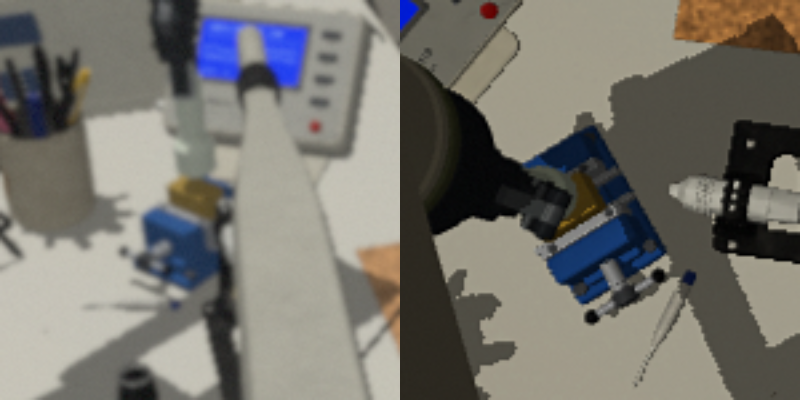

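The white foot at side crop (195,170) is just above the brass block (195,195). I creep down, watching the force.

Request:
{"fn": "apply_moves", "kwargs": {
  "series": "0 0 0.012 0 1; 0 0 0.012 0 1; 0 0 0.012 0 1; 0 0 0 0 1; 0 0 0 0 1"
}}

```text
time: 7.73
tool_pos: [357.0, 252.8, 124.6]
tcp_rot: [-180.0, -0.0, 162.1]
ft_force: [0.1, -0.1, -0.6]
finger_gap: 23.0
grip_force: 49.2
```

Request:
{"fn": "apply_moves", "kwargs": {
  "series": "0 0 0.01 0 1; 0 0 0.01 0 1; 0 0 0.01 0 1; 0 0 0 0 1; 0 0 0 0 1"
}}

```text
time: 8.15
tool_pos: [357.6, 253.2, 116.3]
tcp_rot: [180.0, 0.0, 162.1]
ft_force: [0.3, 0.8, 1.0]
finger_gap: 22.9
grip_force: 49.5
```

Request:
{"fn": "apply_moves", "kwargs": {
  "series": "0 0 0.006 0 1; 0 0 0.006 0 1; 0 0 0 0 1; 0 0 0 0 1"
}}

```text
time: 8.48
tool_pos: [357.7, 253.2, 112.9]
tcp_rot: [180.0, 0.0, 162.1]
ft_force: [0.3, 1.0, 4.2]
finger_gap: 22.8
grip_force: 49.7
```

Request:
{"fn": "apply_moves", "kwargs": {
  "series": "0 0 0.005 0 1; 0 0 0.005 0 1; 0 0 0 0 1; 0 0 0 0 1"
}}

```text
time: 8.82
tool_pos: [357.7, 253.2, 109.8]
tcp_rot: [180.0, 0.0, 162.1]
ft_force: [0.4, 0.8, 4.1]
finger_gap: 22.7
grip_force: 49.7
```

Request:
{"fn": "apply_moves", "kwargs": {
  "series": "0 0 0.004 0 1; 0 0 0.004 0 1; 0 0 0 0 1; 0 0 0 0 1"
}}

```text
time: 9.15
tool_pos: [358.4, 253.5, 108.8]
tcp_rot: [179.9, 0.1, 162.1]
ft_force: [-1.4, -0.7, 13.1]
finger_gap: 22.8
grip_force: 50.5
```

Request:
{"fn": "apply_moves", "kwargs": {
  "series": "0 0 0.003 0 1; 0 0 0 0 1; 0 0 0 0 1"
}}

```text
time: 9.4
tool_pos: [358.9, 253.7, 108.7]
tcp_rot: [179.9, 0.2, 162.1]
ft_force: [-2.4, -1.3, 18.4]
finger_gap: 22.9
grip_force: 51.0
```

It stopped dead at TCP 108.7 with the force rising, so it looks seated. I lift and check the block height.

Request:
{"fn": "apply_moves", "kwargs": {
  "series": "0 0 -0.02 0 1; 0 0 -0.06 0 1; 0 0 -0.1 0 1; 0 0 -0.1 0 1; 0 0 -0.1 0 1"
}}

```text
time: 9.82
tool_pos: [356.4, 252.4, 220.3]
tcp_rot: [-179.9, -0.1, 162.1]
ft_force: [0.8, -0.2, -1.0]
finger_gap: 23.2
grip_force: 49.3
```

Request:
{"fn": "apply_moves", "kwargs": {
  "series": "0 0 -0.08 0 1; -0.08 -0.013 0 0 1; -0.1 -0.017 0 0 1; -0.1 -0.017 0 0 1; -0.1 -0.017 0 0 1"
}}

```text
time: 10.23
tool_pos: [460.5, 198.9, 243.6]
tcp_rot: [-180.0, -0.0, 162.1]
ft_force: [-0.5, 0.7, -1.0]
finger_gap: 23.3
grip_force: 49.3
```

Request:
{"fn": "apply_moves", "kwargs": {
  "series": "-0.1 -0.017 0 0 1; -0.1 -0.017 0 0 1; -0.08 -0.013 0 0 1; 0 0 0 0 1; 0 0 0 0 1"
}}

```text
time: 10.65
tool_pos: [535.5, 159.4, 242.5]
tcp_rot: [-179.9, -0.2, 162.0]
ft_force: [-0.4, 1.2, -1.4]
finger_gap: 22.8
grip_force: 49.3
```

Request:
{"fn": "apply_moves", "kwargs": {
  "series": "0 0 0 0 1; 0 0 0 0 1; 0 0 0 0 1; 0 0 0 0 1"
}}

```text
time: 10.98
tool_pos: [535.0, 161.0, 244.4]
tcp_rot: [180.0, 0.0, 162.1]
ft_force: [1.0, 0.7, -1.0]
finger_gap: 22.8
grip_force: 49.3
```

```bash
python3 - <<'E'
from h import *
t=take('top','top4'); s=take('side','side4'); 
for n,c in(('top',t),('side',s)):
    for k in((c,load(n+'0'))):
        P=cloud(k); d=np.hypot(P[...,0]-357,P[...,1]-253); g=P[(d<9)&(P[...,2]>50)&(P[...,2]<85)]
        print(n,len(g),np.median(g,0).round(1) if len(g) else '')
# held tapper foot from side
P=cloud(s); g=P[(abs(P[...,0]-536)<25)&(abs(P[...,1]-160)<25)&(P[...,2]>120)&(P[...,2]<225)]; print('held',len(g),np.percentile(g,[1,50,99],axis=0).round(1))
b=g[g[:,2]<g[:,2].min()+24]; print(b.mean(0).round(1)); q=sense(); print(q['tool_pos'],q['tcp_rot'])
E
```

```text
top 0 
top 83 [356.6 253.2  71.9]
side 24 [357.4 252.1  58.3]
side 26 [357.  253.3  70.2]
held 227 [[518.1 139.6 194.7]
 [531.2 147.5 211.8]
 [550.9 166.2 224.7]]
[532.  147.3 204.8]
[535.17594433 160.84397965 244.48895735] [1.79986165e+02 2.10625914e-02 1.62125273e+02]
```

The block dropped 11.9 mm by depth, to about 60 mm, so it's seated. The tapper is still straight in the grip (foot about 49.5 mm below TCP), so I lower it onto the mat at its old place.

Request:
{"fn": "apply_moves", "kwargs": {
  "series": "0 0 0.08 0 1; 0 0 0.12 0 1; 0 0 0.12 0 1; 0 0 0.1 0 1; 0 0 0.08 0 1"
}}

```text
time: 11.5
tool_pos: [533.9, 160.3, 91.4]
tcp_rot: [-179.9, -0.1, 162.1]
ft_force: [0.0, 0.1, -1.0]
finger_gap: 23.1
grip_force: 49.3
```

Request:
{"fn": "apply_moves", "kwargs": {
  "series": "0 0 0.05 0 1; 0 0 0.04 0 1; 0 0 0 0 1; 0 0 0 0 1; 0 0 0 0 1"
}}

```text
time: 11.92
tool_pos: [536.7, 160.7, 68.9]
tcp_rot: [179.9, 0.1, 162.1]
ft_force: [0.2, 0.2, -0.8]
finger_gap: 22.9
grip_force: 49.3
```

Request:
{"fn": "apply_moves", "kwargs": {
  "series": "0 0 0 0 1; 0 0 0 0 1; 0 0 0 0 1; 0 0 0 0 1"
}}

```text
time: 12.25
tool_pos: [535.9, 160.5, 67.9]
tcp_rot: [180.0, 0.1, 162.1]
ft_force: [-0.7, 0.6, -1.0]
finger_gap: 22.7
grip_force: 49.3
```

Request:
{"fn": "apply_moves", "kwargs": {
  "series": "0 0 0.015 0 1; 0 0 0.015 0 1; 0 0 0.015 0 1; 0 0 0 0 1; 0 0 0 0 1"
}}

```text
time: 12.67
tool_pos: [535.0, 160.3, 53.0]
tcp_rot: [-180.0, -0.1, 162.1]
ft_force: [0.1, -0.1, -1.1]
finger_gap: 23.0
grip_force: 49.3
```

Request:
{"fn": "apply_moves", "kwargs": {
  "series": "0 0 0.004 0 1; 0 0 0.003 0 1; 0 0 0 0 1; 0 0 0 0 1"
}}

```text
time: 13.0
tool_pos: [535.9, 160.5, 52.1]
tcp_rot: [180.0, 0.0, 162.1]
ft_force: [-0.8, 0.3, 3.1]
finger_gap: 23.4
grip_force: 49.7
```

Contact with the mat at the same height as at pickup. Release slowly, then retreat straight up.

Request:
{"fn": "apply_moves", "kwargs": {
  "series": "0 0 0 0 0.5; 0 0 0 0 0.4; 0 0 0 0 0.2; 0 0 0 0 0; 0 0 0 0 -0.3",
  "squeeze": 20
}}

```text
time: 13.42
tool_pos: [535.3, 160.3, 51.4]
tcp_rot: [-180.0, -0.0, 162.1]
ft_force: [-0.6, -0.3, 1.0]
finger_gap: 53.4
grip_force: 0.0
```

Request:
{"fn": "apply_moves", "kwargs": {
  "series": "0 0 0 0 -0.6; 0 0 0 0 -1; 0 0 0 0 -1; 0 0 0 0 -1; 0 0 0 0 -1"
}}

```text
time: 13.83
tool_pos: [535.5, 160.4, 51.6]
tcp_rot: [-180.0, -0.0, 162.1]
ft_force: [-1.3, -0.4, 0.6]
finger_gap: 86.0
grip_force: 0.0
```

Request:
{"fn": "apply_moves", "kwargs": {
  "series": "0 0 -0.03 0 -1; 0 0 -0.06 0 -1; 0 0 -0.1 0 -1; 0 0 -0.12 0 -1; 0 0 -0.12 0 -1"
}}

```text
time: 14.25
tool_pos: [534.8, 160.3, 182.1]
tcp_rot: [-180.0, -0.1, 162.1]
ft_force: [1.6, 0.7, 0.3]
finger_gap: 85.1
grip_force: 0.0
```

Request:
{"fn": "apply_moves", "kwargs": {
  "series": "0 0 -0.12 0 -1; 0 0 -0.1 0 -1; 0 0 0 0 -1; 0 0 0 0 -1; 0 0 0 0 -1"
}}

```text
time: 14.67
tool_pos: [535.4, 160.4, 246.6]
tcp_rot: [-180.0, 0.0, 162.1]
ft_force: [-0.3, 0.7, -1.6]
finger_gap: 85.3
grip_force: 0.0
```

```bash
python3 - <<'E'
from h import *
s=take('side','side5'); t=take('top','top5')
a=cv2.resize(s['frame'][90:290,200:400],(400,400)); b=cv2.resize(t['frame'][120:320,180:380],(400,400))
cv2.imwrite('pics/c5.png',np.hstack([a,b])); q=sense(); print(q['tool_pos'],q['finger_gap'])
P=cloud(s)
for k in(s,load('side0')):
  P=cloud(k)
  for c in((536,160),(532,51),(357,253)):
    d=np.hypot(P[...,0]-c[0],P[...,1]-c[1]); g=P[(d<(9 if c[0]<400 else 30))&(P[...,2]>45)&(P[...,2]<115)]; print(c,len(g),np.median(g,0).round(1),g[:,2].max().round(1))
E
```

```text
[534.56676319 160.20125707 244.87616269] 85.10865902033629
(536, 160) 253 [534.7 151.2  77.3] 103.2
(532, 51) 278 [528.5  41.8  77.9] 106.1
(357, 253) 30 [357.  251.8  58.1] 62.8
(536, 160) 245 [534.5 151.3  76.8] 103.3
(532, 51) 280 [528.5  41.5  77.1] 102.7
(357, 253) 26 [357.  253.3  70.2] 73.5
```

View pics/c5.png

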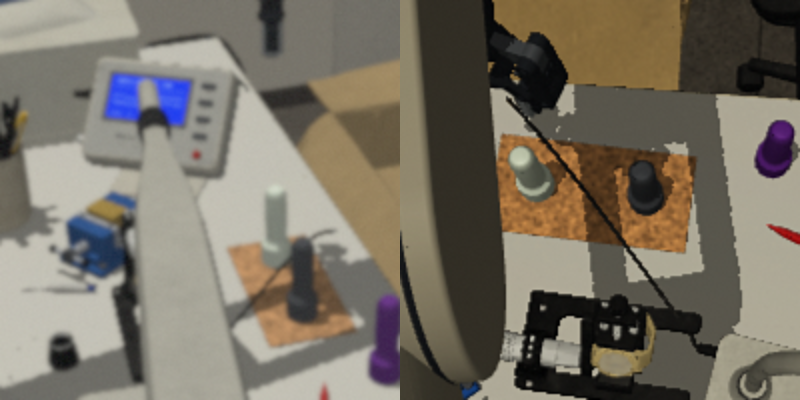

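Both tappers stand upright on the mat (side crop (275,225) and (302,280)), the block is down in the vise, and the gripper is clear. Handing in.

```bash
python3 -c "from bench import hand_in; print(hand_in())"
```

```text
the job is handed in; nothing more can be done
None
```

I handed the job in, with no verdict returned: camera depth shows the brass block about 12 mm lower, at its seated 60 mm, the nylon tapper back upright in its old place on the mat, and the steel tapper unmoved.

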